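# Set out the window ledge

### The job

Set out the window ledge: lay the cork riser on the ledge in front of the pencil stand, on the robot's side, centred on its long face with a 3 cm gap, and stand the bell on the middle of the riser. Stand the potted succulent on the ledge on the side of the mug directly opposite its handle, with a 3 cm gap between the pot's rim and the mug, and stand the jar on the middle of the storage box's lid. Leave everything upright and do not shift the pencil stand, mug, storage box, tape or stapler.

Things in the scene. Friction and masses are not known exactly. Their poses are not given: they have to be found in the camera images.
- riser: round cork riser, a plain disc 66 mm across and 20 mm thick, loose, lying flat. Origin at the centre of its underside, z up.
- bell: small steel desk bell, loose: round black base 60 mm across and 8 mm high, polished steel dome above it (58 mm across, straight-sided up to 24 mm high, then rounding in to 43 mm), small dark push button on top, 49 mm high in all. The button is fixed. Origin at the centre of its underside, z up.
- succulent: small potted succulent, loose: terracotta pot 48 mm high with a straight rim band 56 mm across from 28 to 48 mm height, the foot below tapering to 42 mm; green leaves inside the rim, up to 74 mm high. Grasp the rim band. Origin at the centre of the pot's underside, z up.
- jar: small amber glass jar with an orange lid, loose, 52 mm across and 62 mm high, closed. Origin at the centre of its underside, z up.
- storage_box: clear plastic storage box, 88 x 88 mm and 56 mm high, with coloured pieces inside, closed by a flat round blue twist-lock lid 86 mm across (91 mm over its edge ribs) whose level top is 70 mm above the ledge. Stays where it is. Origin at the centre of the box's underside, below the centre of the lid; z up.
- pencil_stand: dark wooden pencil stand, a block 45 mm (its x) by 130 mm (its y) and 50 mm high with five empty 10 mm holes in a row along its y. Stays where it is. Origin at the centre of its underside; its -x side is the long face towards the robot (the block is turned by at most 12 degrees).
- mug: blue ceramic mug, empty, 76 mm across at the mouth, 85 mm high. Stays where it is. Origin at the centre of its underside; its handle stands out along its +y (to about 75 mm from the axis). The handle points away from the robot, within about 52 degrees.
- tape_roll: yellow ring of tape lying flat, 72 mm outside, 20 mm high, a bystander beside the row. Origin at the centre of its underside.
- stapler: red and black stapler, 36 mm by 125 mm (its y) and 40 mm high, a bystander behind the row. Origin at the centre of its underside.

How it is judged:
By the outcome, as a careful person would: the job done as asked, in the order asked, and still so for the second after the job is handed in, with the robot touching nothing.
It also fails if it takes over 106 s, if anything falls off the work surface, if the arm or the gripper's body presses on something with over 40 N, if the wrist force passes 120 N, or if a joint passes its speed limit or range.

### The arm

A 6-joint arm with a two-finger parallel gripper is mounted at the origin on the work surface. World frame = base frame: x ahead of the robot, y to its left, z up, the work surface at z = 0. Lengths are in mm, angles in rad, forces in N, time in s.
With the tool pointing down it reaches from about 350 to 775 mm from the base axis. Payload 7.3 kg.
Tool frame: the origin (TCP) lies at the very end of the fingers, on their centre line; the grasp point (between the pads) lies 19 mm behind it; z points along the fingers, y is the line along which they close (so a half turn about z gives the same grasp; the last joint's range is limited). The gripper opens to 92 mm and grips with 3 to 60 N. Pads are 19 mm wide; open, the fingers measure 130 mm over their backs; the gripper's body (75 mm by 190 mm) begins 47 mm behind the grasp point.
Start: joints at [-1.464, 0.342, 1.524, -0, 1.275, -0.146], TCP at [131.333, -508.327, 226.741] pointing down, gripper open.
Joint ranges: [-2.53, 2.53], [-0.77, 2.02], [0.04, 2.7], [-1, 4.14], [0.28, 2.66], [-3.11, 3.11]. Speed limits (rad/s): [2.57, 2.57, 3.14, 3.14, 3.14, 3.14].

### API

Orientations are given as [roll, pitch, yaw] about the fixed x, y, z axes, in that order (R = Rz(yaw) Ry(pitch) Rx(roll)).
In Python, from plant import get_obs, vision, workorder gives the robot as it stands.
- The arm moves only by the shell command python3 -m pendant 'ROWS' [OPENING]. ROWS is a JSON object of lists of equal length, an entry for each row: "dp": the shift along the tool's x, y, z in m, a list of three; "rotation": the turn, a rotation vector about the tool's x, y, z in rad, a list of three. A call has 1 to 8 rows; each row is the pose to reach, as a shift and turn from the pose commanded when the call began, along the tool's axes at that moment; what a row does not reach only later rows make up. A row lasts 1/8 s, in which the tool goes at most 62.5 mm and 10.7 degrees, less where a joint would pass 70% of its speed; a pose out of reach is approached as far as the arm can. A call with a gripper value outside its range is refused whole. OPENING is the finger opening in m, from 0 to 0.0918, set as the call begins (- or left out, the last holds). The fingers move at their own pace and stop on an object; the grip force is fixed at half the most. Time passes only in rows, so rows that repeat a pose let the fingers close. It gives the time, the measured TCP pose, the force, the opening and the grip force at its end, in the units of the state.
- get_obs(): the state, without advancing time (a new reading comes with each control period).
- vision.capture(name): name is "scene" or "top" or "wrist"; returns a dict with "pixels" (480x640x3 uint8, red, green, blue), "vfov" (degrees; the focal length in pixels is half the picture's height over the tangent of half this angle, whatever the lens; pixels are square), "cx", "cy" (the principal point, pixels), "pose" (4x4, takes a point from camera to world coordinates); the wrist camera has in their place "T_tool_cam" (4x4, takes a point from camera to tool coordinates, whose origin is the TCP and whose axes are the flange's). Camera axes: x right, y up, looking along -z (the intrinsics and any distortion apply to the point x, -y, -z); pixel columns grow to the right and rows downward; lengths in mm; the calibration is good to about 2 mm. A picture is of the moment at which its call begins: read the wrist's pose just before it. There is no depth.
- workorder.close_job(): hands the job in; it is judged then, once.
The state is a dict: "time": time; "joint_positions": joint angles; "dq": joint speeds; "tau": joint torques, N m; "tool_pos": TCP position; "tcp_rot": TCP orientation; "contact_force": force on the tool from outside, world axes, zero at the start; "moment": the same for the moment, N m; "grip_width": finger opening in mm; "finger_force": force on a finger pad.
Only numpy, scipy, OpenCV 4.12 (cv2) and the standard library are available. Lean on these libraries where they do the work, as an engineer would, in place of code of your own. Each camera call takes 0.05 s, during which the arm holds its last target. There are 200 camera calls.

## Working session

There is one attempt and no reset: what is moved stays moved. The work goes in short steps, Python scripts to look and compute and a shell command to move; the robot and the scene stay as the last step left them, time stands still between calls to the robot, and variables do not carry over. Pictures are saved under pics/ and viewed, at most 14 in all, crops included, and the job is handed in when it is done.

```bash
ls; mkdir -p pics; python3 - <<'E'
from plant import get_obs, vision
import cv2,pickle
print(get_obs())
d={}
for n in("scene","top","wrist"):
    c=vision.capture(n); d[n]=c
    cv2.imwrite(f"pics/{n}0.png",c["pixels"][:,:,::-1])
    print({k:v for k,v in c.items() if k!="pixels"})
pickle.dump(d,open("cap0.pkl","wb"))
E
```

```text
pics
{'time': 0.0, 'joint_positions': array([-1.46402194e+00,  3.42695761e-01,  1.52504965e+00, -2.42377429e-05,
        1.27541300e+00, -1.45995587e-01]), 'dq': array([ 0.00032173,  0.00055281, -0.00026353, -0.00028465, -0.00247453,
       -0.00054629]), 'tau': array([-1.74886478e-03, -4.31247389e+01, -2.44218242e+01,  7.16342381e-02,
        5.59303060e-02, -1.20354375e-04]), 'tool_pos': array([ 131.26602338, -507.88233506,  226.04758223]), 'tcp_rot': array([-3.14004019e+00, -2.04851057e-04,  2.52776890e-01]), 'contact_force': array([-0.11355788, -0.29791835, -0.24741283]), 'moment': array([-0.02446349, -0.03324448, -0.0087628 ]), 'finger_force': 0.0, 'grip_width': 91.84213547713803}
{'vfov': 43.71043667855136, 'cx': 317.9281734252336, 'cy': 246.97741451696663, 'pose': array([[ 5.04014393e-01, -6.01837512e-01,  6.19484544e-01,
         1.43777501e+03],
       [ 8.63682672e-01,  3.55072071e-01, -3.57737426e-01,
        -4.97520904e+02],
       [-4.66185710e-03,  7.15342878e-01,  6.98758065e-01,
         9.75592391e+02],
       [ 0.00000000e+00,  0.00000000e+00,  0.00000000e+00,
    
[... 188 characters left out ...]
3e+02],
       [-9.99925660e-01,  5.54512689e-03, -1.08593690e-02,
        -2.45716246e+01],
       [-1.05484341e-02,  5.33200260e-02,  9.98521760e-01,
         1.29896847e+03],
       [ 0.00000000e+00,  0.00000000e+00,  0.00000000e+00,
         1.00000000e+00]])}
{'vfov': 63.75447996729496, 'cx': 316.73033439745365, 'cy': 244.04872118281304, 'T_tool_cam': array([[ 6.34118826e-05,  9.69111151e-01,  2.46624357e-01,
         6.65084917e+01],
       [ 9.99999962e-01,  4.51518088e-06, -2.74861710e-04,
         9.27706799e-02],
       [-2.67485101e-04,  2.46624365e-01, -9.69111114e-01,
        -1.58797540e+02],
       [ 0.00000000e+00,  0.00000000e+00,  0.00000000e+00,
         1.00000000e+00]])}
```

View pics/top0.png

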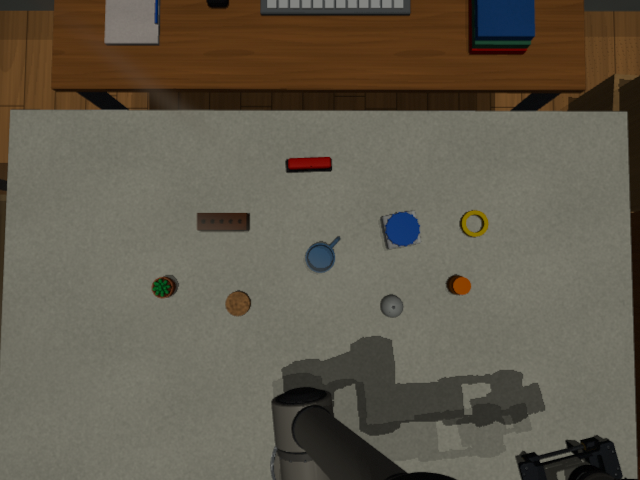

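View pics/scene0.png

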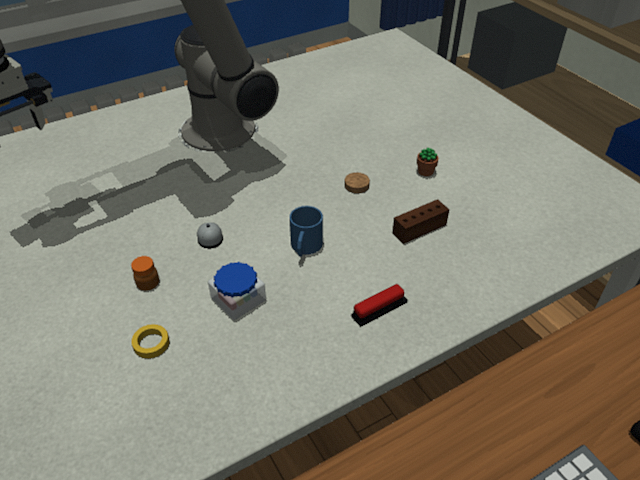

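The top view shows the stand at (223,222), the mug at (321,257) with its handle out to (338,239), and the box at (403,229). The succulent is at (164,287), riser (238,303), bell (392,306) and jar (460,285). The scene view agrees. I'll take rough positions from the top camera now, then refine them with the wrist camera.

```bash
cat > h.py <<'E'
import numpy as np, cv2, pickle
from plant import get_obs, vision
from scipy.spatial.transform import Rotation as R
def toolT():
    o=get_obs(); T=np.eye(4); T[:3,:3]=R.from_euler('xyz',o['tcp_rot']).as_matrix(); T[:3,3]=o['tool_pos']; return T
def cap(name,file=None):
    T=toolT(); c=vision.capture(name)
    if name=="wrist": c["pose"]=T@c["T_tool_cam"]
    if file: cv2.imwrite("pics/"+file,c["pixels"][:,:,::-1]); pickle.dump(c,open("pics/"+file+".pkl","wb"))
    return c
def f(c): return 240/np.tan(np.radians(c["vfov"])/2)
def cast(c,px,z):
    px=np.atleast_2d(np.asarray(px,float)); F=f(c)
    d=np.c_[(px[:,0]-c["cx"])/F,-(px[:,1]-c["cy"])/F,-np.ones(len(px))]@c["pose"][:3,:3].T
    o=c["pose"][:3,3]; return (o+d*((z-o[2])/d[:,2])[:,None])[:,:2]
def proj(c,P):
    q=(np.atleast_2d(P)-c["pose"][:3,3])@c["pose"][:3,:3]
    return np.c_[c["cx"]-f(c)*q[:,0]/q[:,2],c["cy"]+f(c)*q[:,1]/q[:,2]]
def go(x,y,z,yaw=None):
    """dp and rotation (tool axes) from the measured pose to a tool-down pose"""
    T=toolT(); yaw=R.from_matrix(T[:3,:3]).as_euler('xyz')[2] if yaw is None else yaw
    G=R.from_euler('xyz',[np.pi,0,yaw]).as_matrix()
    print("at",T[:3,3].round(1),"dp",(T[:3,:3].T@(np.array([x,y,z])-T[:3,3])/1000).round(4),"rot",R.from_matrix(T[:3,:3].T@G).as_rotvec().round(3))
def fitcircle(p):
    A=np.c_[2*p,np.ones(len(p))]; s=np.linalg.lstsq(A,(p**2).sum(1),rcond=None)[0]
    return s[:2],np.sqrt(s[2]+s[0]**2+s[1]**2)
E
python3 - <<'E'
from h import *
c=pickle.load(open("cap0.pkl","rb"))["top"]
for n,p,z in [("stand",(223,222),50),("mug",(320,257),85),("handle",(338,239),60),("box",(403,229),70),("tape",(475,223),20),("stapler",(309,164),40),("succ",(164,287),48),("riser",(238,303),20),("bell",(392,306),30),("jar",(460,285),62)]:
    print(n,cast(c,p,z).round(0))
go(440,-180,420,0)
E
```

```text
stand [[641. 242.]]
mug [[550. -12.]]
handle [[597. -58.]]
box [[ 623. -224.]]
tape [[ 644. -424.]]
stapler [[797.  19.]]
succ [[470. 394.]]
riser [[428. 205.]]
bell [[ 424. -201.]]
jar [[ 481. -370.]]
at [ 131.3 -508.   226.2] dp [ 0.381  -0.2406 -0.1934] rot [-0.001 -0.     0.253]
```

```bash
python3 -m pendant '{"dp":[[0.06,-0.028,-0.007],[0.12,-0.056,-0.014],[0.18,-0.084,-0.021],[0.24,-0.112,-0.028],[0.3,-0.14,-0.035],[0.36,-0.168,-0.044],[0.41,-0.195,-0.05],[0.434,-0.206,-0.054]],"rotation":[[0,0,0.04],[0,0,0.08],[0,0,0.12],[0,0,0.16],[0,0,0.2],[0,0,0.253],[0,0,0.253],[0,0,0.253]]}'
python3 - <<'E'
from h import *
print(toolT()[:3,3].round(1)); cap("wrist","w1.png"); print(get_obs()["dq"].round(3),get_obs()["tcp_rot"].round(3)); go(500,200,280,0)
E
```

```text
time: 1.15
tool_pos: [501.5, -198.2, 280.8]
tcp_rot: [-3.141, 0.0, 0.001]
contact_force: [0.6, -1.4, -0.9]
grip_width: 91.7
finger_force: 0.0
[ 501.5 -198.2  280.8]
[-0.074 -0.032  0.076 -0.022 -0.026 -0.125] [-3.14e+00 -3.00e-03  4.00e-03]
at [ 504.7 -195.2  281.3] dp [-0.0033 -0.3952  0.002 ] rot [-0.002 -0.003  0.004]
```

View pics/w1.png

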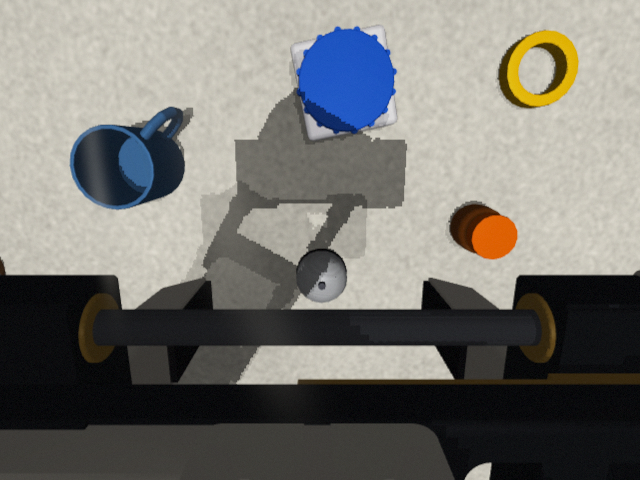

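The wrist view shows the mug rim around (112,167) with its handle at (170,118). The lid is at (347,80), the bell at (322,277), the jar lid at (493,237) and the tape at (540,68). The arm was still settling, so I'll let it settle, recapture, and do the same on the left side.

```bash
python3 -m pendant '{"dp":[[-0.03,-0.01,0],[-0.05,-0.01,0],[-0.05,-0.01,0],[-0.05,-0.01,0]],"rotation":[[0,0,0],[0,0,0],[0,0,0],[0,0,0]]}'
python3 -c "
from h import *
print(get_obs()['dq'].round(3)); cap('wrist','w2.png')"
python3 -m pendant '{"dp":[[0.0,-0.06,0],[0,-0.12,0],[0,-0.18,0],[0,-0.24,0],[0,-0.3,0],[0,-0.36,0],[0,-0.40,0],[0,-0.43,0]],"rotation":[[0,0,0],[0,0,0],[0,0,0],[0,0,0],[0,0,0],[0,0,0],[0,0,0],[0,0,0]]}'
python3 -m pendant '{"dp":[[0.0,0,0],[-0.015,0,0],[-0.015,0,0],[-0.015,0,0],[-0.015,0,0]],"rotation":[[0,0,0],[0,0,0],[0,0,0],[0,0,0],[0,0,0]]}'
python3 -c "
from h import *
print(get_obs()['dq'].round(3)); cap('wrist','w3.png')
a=cv2.imread('pics/w2.png');b=cv2.imread('pics/w3.png')
cv2.imwrite('pics/w23.png',np.vstack([a[:300],b[:300]]))"
```

```text
time: 1.7
tool_pos: [450.4, -190.6, 280.8]
tcp_rot: [3.141, -0.001, -0.001]
contact_force: [0.1, 0.1, -0.6]
grip_width: 92.2
finger_force: 0.0
[ 0.003  0.01  -0.007 -0.    -0.001  0.001]
time: 2.75
tool_pos: [450.3, 241.9, 280.3]
tcp_rot: [-3.142, 0.0, 0.001]
contact_force: [-0.4, 0.2, 0.2]
grip_width: 92.0
finger_force: 0.0
time: 3.38
tool_pos: [435.4, 239.3, 280.9]
tcp_rot: [-3.142, -0.001, -0.001]
contact_force: [-1.0, 0.2, -0.4]
grip_width: 92.1
finger_force: 0.0
[ 0.003  0.006 -0.002  0.002  0.001  0.   ]
```

View pics/w23.png

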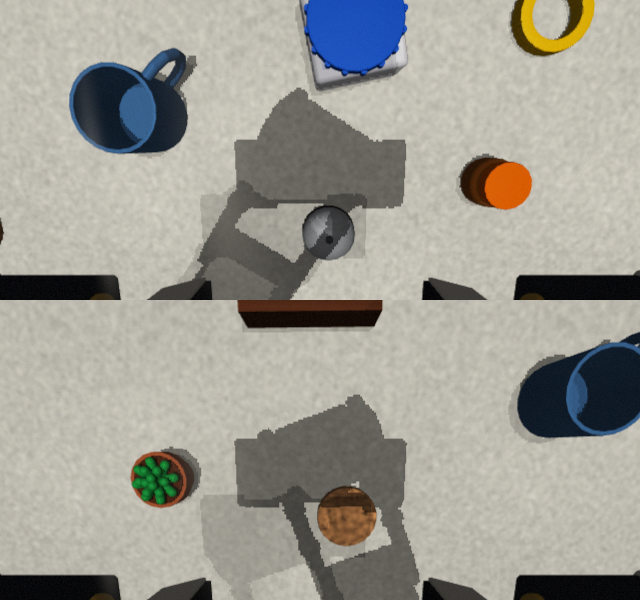

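The upper half (w2) shows the mug rim, its handle at (165,65), the jar lid at (508,185) and the bell button at (329,240). The lower half (w3) shows the succulent at (159,180), the riser at (347,217) and the stand's near face at the top edge. Next I'll take one view above the stand and one above the mug, so the handle is seen edge-on.

```bash
python3 -m pendant '{"dp":[[0.05,0,0],[0.1,0,0],[0.125,0,0],[0.125,0,0],[0.125,0,0]],"rotation":[[0,0,0],[0,0,0],[0,0,0],[0,0,0],[0,0,0]]}'
python3 -c "
from h import *
print(get_obs()['dq'].round(3)); cap('wrist','w4.png')"
python3 -m pendant '{"dp":[[-0.02,0.055,0],[-0.04,0.11,0],[-0.06,0.165,0],[-0.07,0.22,0],[-0.07,0.25,0],[-0.07,0.25,0],[-0.07,0.25,0]],"rotation":[[0,0,0],[0,0,0],[0,0,0],[0,0,0],[0,0,0],[0,0,0],[0,0,0]]}'
python3 -c "
from h import *
print(get_obs()['dq'].round(3)); cap('wrist','w5.png')
a=cv2.imread('pics/w4.png');b=cv2.imread('pics/w5.png')
cv2.imwrite('pics/w45.png',np.vstack([a[:300],b[:300]]))"
```

```text
time: 4.05
tool_pos: [559.4, 239.6, 280.5]
tcp_rot: [3.141, 0.001, -0.0]
contact_force: [-1.4, 0.6, 0.7]
grip_width: 92.1
finger_force: 0.0
[ 0.007 -0.018  0.006 -0.001 -0.002 -0.   ]
time: 4.97
tool_pos: [489.7, -9.4, 281.1]
tcp_rot: [-3.141, -0.001, 0.0]
contact_force: [-0.6, 1.2, 0.2]
grip_width: 92.0
finger_force: 0.0
[ 0.017  0.009 -0.007 -0.001 -0.001 -0.002]
```

View pics/w45.png

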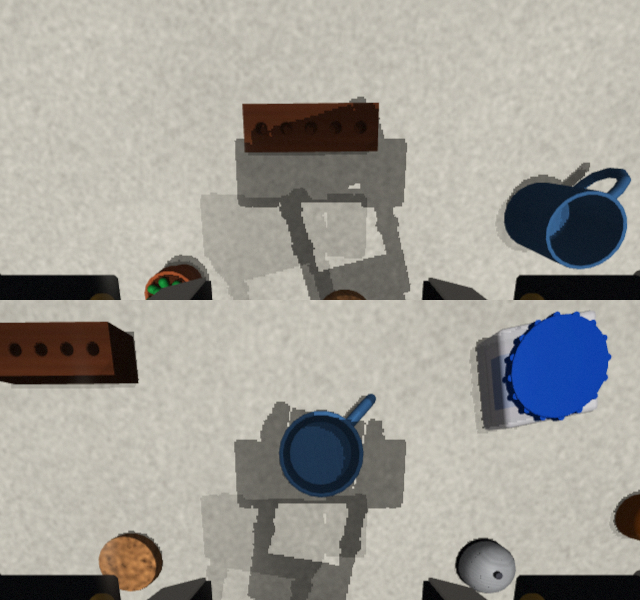

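w4 shows the stand top from (243,103) to (379,152) with its centre hole at (311,127). w5 shows the mug at (321,153) with the handle out to (371,98), the lid at (556,67) and the bell at (487,266).

```bash
cat > meas.py <<'E'
from h import *
L=lambda n: pickle.load(open(f"pics/{n}.png.pkl","rb"))
def mask(c,lo,hi):
    m=cv2.inRange(cv2.cvtColor(c["pixels"],cv2.COLOR_RGB2HSV),np.array(lo),np.array(hi)); m[272:]=0; return cv2.morphologyEx(m,cv2.MORPH_CLOSE,np.ones((3,3)))
def blob(m,near=None):
    cs=cv2.findContours(m,cv2.RETR_EXTERNAL,cv2.CHAIN_APPROX_NONE)[0]
    if near is None: return max(cs,key=cv2.contourArea)[:,0].astype(float)
    cs=[k for k in cs if cv2.contourArea(k)>60]
    return min(cs,key=lambda k:np.hypot(*(k[:,0].mean(0)-near)))[:,0].astype(float)
def rfit(p,n=6,t=2.0):
    for _ in range(n):
        ce,r=fitcircle(p); e=abs(np.hypot(*(p-ce).T)-r); p=p[e<max(t,1.5*np.median(e))]
    return ce.round(1),r.round(1),len(p)
E
python3 - <<'E'
from meas import *
w2,w3,w4,w5,w1=[L(n) for n in("w2","w3","w4","w5","w1")]
# sample HSV
for n,c,p in [("stand",w4,(260,140)),("stand sh",w4,(350,130)),("riser",w3,(335,230)),("pot",w3,(137,190)),("mug rim",w5,(321,113)),("mughandle",w5,(365,105)),("bell",w5,(480,260)),("bellbase",w5,(465,280)),("bg",w5,(420,60))]:
    print(n,cv2.cvtColor(c["pixels"],cv2.COLOR_RGB2HSV)[p[1],p[0]])
blue=([95,90,30],[125,255,255])
for n,c,nr in [("mug w5",w5,(321,150)),("mug w2",w2,(120,110)),("mug w1",w1,(120,165))]:
    b=blob(mask(c,*blue),nr); print(n,rfit(cast(c,b,85)))
b=blob(mask(w5,*blue),(321,150)); ce,r,_=rfit(cast(w5,b,85))
m=mask(w5,*blue); ys,xs=np.nonzero(m); q=np.c_[xs,ys]
for z in (30,50,65,75):
    P=cast(w5,q,z)-ce; d=np.hypot(*P.T); s=(d>48)&(d<85); a=np.degrees(np.arctan2(P[s,1],P[s,0])); 
    print("handle z",z,s.sum(),d[s].max().round(1),a.mean().round(2),[a[(d[s]>k)&(d[s]<k+6)].mean().round(1) for k in(48,54,60,66)])
for n,c,nr in [("lid w5",w5,(556,67)),("lid w1",w1,(347,80))]:
    m=mask(c,[105,200,90],[125,255,255]); print(n,rfit(cast(c,blob(m,nr),70)))
org=([3,200,120],[14,255,255])
for n,c,nr in [("jar w2",w2,(508,185)),("jar w1",w1,(493,237))]:
    print(n,rfit(cast(c,blob(mask(c,*org),nr),62)))
E
```

```text
stand [  9 180  41]
stand sh [ 10 179  40]
riser [ 14 147 113]
pot [  9 180 115]
mug rim [105 157 153]
mughandle [105 157 133]
bell [120   4 130]
bellbase [135   8  62]
bg [ 24  19 189]
mug w5 (array([548.8, -13.1]), np.float64(37.1), 119)
mug w2 (array([552. , -23.6]), np.float64(46.3), 130)
mug w1 (array([556.2, -26. ]), np.float64(48.7), 100)
handle z 30 303 77.3 -43.22 [np.float64(-43.5), np.float64(-43.1), np.float64(-43.2), np.float64(-43.2)]
handle z 50 275 73.6 -42.83 [np.float64(-42.9), np.float64(-42.7), np.float64(-42.8), np.float64(-42.9)]
handle z 65 255 70.9 -42.52 [np.float64(-42.4), np.float64(-42.6), np.float64(-42.5), np.float64(-42.6)]
handle z 75 241 69.1 -42.29 [np.float64(-42.1), np.float64(-42.4), np.float64(-42.3), np.float64(-42.5)]
lid w5 (array([ 624. , -223.8]), np.float64(42.5), 288)
lid w1 (array([ 624.1, -224.2]), np.float64(42.0), 290)
jar w2 (array([ 479.6, -376.2]), np.float64(22.1), 130)
jar w1 (array([ 479.7, -376.2]), np.float64(22.1), 126)
```

```bash
python3 - <<'E'
from meas import *
w2,w3,w4,w5,w1=[L(n) for n in("w2","w3","w4","w5","w1")]
m=mask(w4,[0,120,10],[20,255,95]); b=blob(m,(311,127))
# lit top only vs whole: quad of the mask
r=cv2.minAreaRect(b.astype(np.float32)); print("rect px",np.round(r[0],1),np.round(r[1],1),round(r[2],2))
q=cv2.boxPoints(r)
for z in(50,0): 
    P=cast(w4,q,z); print(z,P.round(1).tolist(),"c",P.mean(0).round(1))
# left, right, top, bottom edges by line fits of contour
x0,y0,w,h=cv2.boundingRect(b.astype(np.int32)); 
def line(sel,z):
    P=cast(w4,b[sel],z); v=cv2.fitLine(P.astype(np.float32),cv2.DIST_HUBER,0,.01,.01).ravel(); a=np.degrees(np.arctan2(v[1],v[0])); return v[2:].round(1),((a+90)%180-90).round(2)
i=(b[:,0]>x0+12)&(b[:,0]<x0+w-12); j=(b[:,1]>y0+10)&(b[:,1]<y0+h-14)
print("far",line(i&(b[:,1]<y0+h/2),50),"near z50",line(i&(b[:,1]>y0+h/2),50),"near z0",line(i&(b[:,1]>y0+h/2),0))
print("L",line(j&(b[:,0]<x0+w/2),50),"R",line(j&(b[:,0]>x0+w/2),50))
print("riser w3",rfit(cast(w3,blob(mask(w3,[5,80,30],[20,255,255]),(347,217)),20)),rfit(cast(w5,blob(mask(w5,[5,80,30],[20,255,255]),(130,262)),20)))
# bell: button by triangulation/at z=47, and low saturation circle
g=mask(w5,[100,0,0],[179,60,170]); print("bell w5",rfit(cast(w5,blob(g,(487,266)),12)))
for n,c,w in (("w2",w2,(315,226,345,254)),("w5",w5,(490,262,510,286)),("w1",w1,(312,278,332,292))):
    p=cv2.cvtColor(c["pixels"],cv2.COLOR_RGB2GRAY)[w[1]:w[3],w[0]:w[2]].astype(float); k=np.argwhere(p<p.min()+15); px=k.mean(0)[::-1]+w[:2]; print("button",n,px.round(1),len(k),cast(c,px,47).round(1))
# succulent
s=blob(mask(w3,[0,110,50],[85,255,255]),(159,180)); P=cast(w3,s,48); print("succ",rfit(P),rfit(cast(w3,s,40)),cv2.minEnclosingCircle(P.astype(np.float32)))
v=w3["pixels"][120:260,110:400][:,:,::-1]; u=w2["pixels"][190:270,280:380][:,:,::-1]
cv2.imwrite("pics/z1.png",np.vstack([cv2.resize(v,None,fx=2,fy=2),np.pad(cv2.resize(u,None,fx=3,fy=3),((0,0),(0,280),(0,0)))]))
E
```

```text
rect px [310.7 127.2] [ 47.7 135.1] 89.4
50 [[664.4, 309.9], [665.6, 181.3], [621.5, 179.0], [620.1, 311.5]] c [642.9 245.4]
0 [[669.3, 318.9], [670.7, 173.7], [620.9, 171.2], [619.4, 320.7]] c [645.1 246.1]
far (array([664.6, 244.8], dtype=float32), np.float32(-89.42)) near z50 (array([621.3, 244.4], dtype=float32), np.float32(-89.29)) near z0 (array([620.7, 245. ], dtype=float32), np.float32(-89.29))
L (array([647.7, 309.5], dtype=float32), np.float32(1.16)) R (array([644.1, 181.3], dtype=float32), np.float32(2.2))
riser w3 (array([426.8, 206.7]), np.float64(32.3), 166) (array([429.5, 199.4]), np.float64(32.4), 76)
bell w5 (array([ 425.6, -201.1]), np.float64(27.4), 65)
button w2 [328.9 239.3] 43 [[ 422.4 -203.5]]
button w5 [495.1 273.3] 10 [[ 424.2 -200.4]]
button w1 [322.  282.2] 5 [[ 425.7 -204. ]]
succ (array([469.6, 397.4]), np.float64(27.7), 156) (array([468.9, 400.6]), np.float64(28.3), 154) ((470.5633850097656, 396.52508544921875), 29.632959365844727)
```

View pics/z1.png

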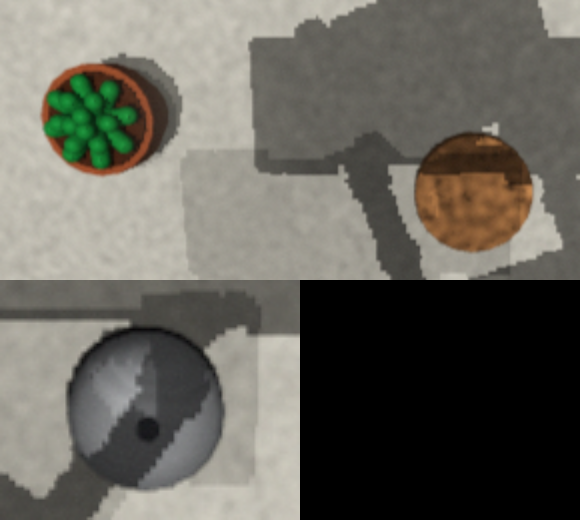

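The crop confirms clean outlines for the pot, riser and bell. The stand's centre is (643,245) at about 0.6°, so the riser goes to (557.5,244.5). The succulent goes to (478.4,52.1), the lid centre is (624,-224), and the bell is at about (424,-202). I'll go for the riser at (427,206.7) first.

```bash
python3 -m pendant '{"dp":[[-0.01,-0.045,0.02],[-0.02,-0.09,0.06],[-0.03,-0.135,0.1],[-0.045,-0.18,0.15],[-0.06,-0.216,0.2],[-0.0627,-0.2164,0.235],[-0.0627,-0.2164,0.235],[-0.0627,-0.2164,0.235]],"rotation":[[0,0,0],[0,0,0],[0,0,0],[0,0,0],[0,0,0],[0,0,0],[0,0,0],[0,0,0]]}' 0.0915
python3 -c "
from h import *
go(426.8,206.5,3,0)"
```

```text
time: 6.02
tool_pos: [428.4, 206.7, 47.0]
tcp_rot: [-3.141, -0.002, 0.001]
contact_force: [-0.9, -0.9, 0.5]
grip_width: 91.3
finger_force: 0.0
at [428.4 206.7  47. ] dp [-0.0016  0.0002  0.0439] rot [-0.    -0.002  0.001]
```

```bash
python3 -m pendant '{"dp":[[-0.001,0,0.02],[-0.0015,0,0.036],[-0.0015,0,0.043],[-0.0015,0,0.043],[-0.0015,0,0.043]],"rotation":[[0,0,0],[0,0,0],[0,0,0],[0,0,0],[0,0,0]]}' 
python3 -m pendant '{"dp":[[0,0,0],[0,0,0],[0,0,0],[0,0,0],[0,0,0],[0,0,0]],"rotation":[[0,0,0],[0,0,0],[0,0,0],[0,0,0],[0,0,0],[0,0,0]]}' 0.05
```

```text
time: 6.65
tool_pos: [426.7, 206.2, 3.6]
tcp_rot: [-3.141, -0.002, -0.0]
contact_force: [0.3, 0.4, -0.4]
grip_width: 91.4
finger_force: 0.0
time: 7.4
tool_pos: [426.0, 206.1, 2.8]
tcp_rot: [3.142, -0.0, -0.0]
contact_force: [-0.8, 0.3, 2.0]
grip_width: 65.7
finger_force: 30.0
```

```bash
python3 -m pendant '{"dp":[[0,0,-0.03],[0.03,-0.01,-0.05],[0.08,-0.025,-0.05],[0.12,-0.038,-0.05],[0.131,-0.0384,-0.045],[0.131,-0.0384,-0.04],[0.131,-0.0384,-0.04],[0.131,-0.0384,-0.04]],"rotation":[[0,0,0],[0,0,0],[0,0,0],[0,0,0],[0,0,0],[0,0,0],[0,0,0],[0,0,0]]}' 
python3 -c "
from h import *
go(556.9,244.5,3.5,0)"
```

```text
time: 8.4
tool_pos: [556.0, 244.3, 42.7]
tcp_rot: [3.141, 0.001, -0.0]
contact_force: [0.8, 0.5, 0.0]
grip_width: 65.2
finger_force: 30.0
at [556.  244.3  42.7] dp [ 0.001  -0.0002  0.0392] rot [ 0.     0.001 -0.   ]
```

```bash
python3 -m pendant '{"dp":[[0.0005,0,0.02],[0.0005,0,0.033],[0.0005,0,0.038],[0.0005,0,0.0395],[0.0005,0,0.0395]],"rotation":[[0,0,0],[0,0,0],[0,0,0],[0,0,0],[0,0,0]]}' 
python3 -m pendant '{"dp":[[0,0,0],[0,0,0],[0,0,0],[0,0,0]],"rotation":[[0,0,0],[0,0,0],[0,0,0],[0,0,0]]}' 0.0915
python3 -m pendant '{"dp":[[0,0,-0.03],[0,0,-0.09],[0,0,-0.15],[0,0,-0.21],[0,0,-0.24],[0,0,-0.24],[0,0,-0.24]],"rotation":[[0,0,0],[0,0,0],[0,0,0],[0,0,0],[0,0,0],[0,0,0],[0,0,0]]}'
python3 - <<'E'
from meas import *
print(get_obs()['dq'].round(3)); c=cap("wrist","w6.png")
h=cv2.cvtColor(c["pixels"],cv2.COLOR_RGB2HSV)
print("riser",rfit(cast(c,blob(mask(c,[5,80,60],[20,255,255]),(320,225)),20)))
b=blob(mask(c,[0,120,10],[20,255,60]),(311,127)); x0,y0,w,hh=cv2.boundingRect(b.astype(np.int32)); print(x0,y0,w,hh)
P=cast(c,cv2.boxPoints(cv2.minAreaRect(b.astype(np.float32))),50); print(P.round(1).tolist(),P.mean(0))
cv2.imwrite("pics/z2.png",cv2.resize(c["pixels"][60:290,180:460,::-1],None,fx=2,fy=2))
go(424,-202,150,0)
E
```

```text
time: 9.02
tool_pos: [557.7, 244.5, 3.5]
tcp_rot: [-3.142, -0.001, -0.0]
contact_force: [-0.1, -0.5, -1.4]
grip_width: 65.6
finger_force: 30.0
time: 9.52
tool_pos: [557.5, 244.5, 3.3]
tcp_rot: [3.142, -0.0, -0.0]
contact_force: [-0.5, 0.2, -0.3]
grip_width: 91.3
finger_force: 0.0
time: 10.4
tool_pos: [556.7, 244.3, 241.7]
tcp_rot: [3.141, 0.002, -0.0]
contact_force: [0.1, -0.3, -0.7]
grip_width: 91.7
finger_force: 0.0
[ 0.001  0.018  0.013  0.001  0.    -0.001]
riser (array([558.4, 244.4]), np.float64(32.1), 186)
243 95 147 54
[[662.7, 308.0], [665.3, 182.8], [621.9, 179.8], [619.0, 309.1]] [642.22378745 244.91823263]
at [556.6 244.2 241.2] dp [-0.1322  0.4461  0.0921] rot [ 0.001  0.003 -0.   ]
```

View pics/z2.png

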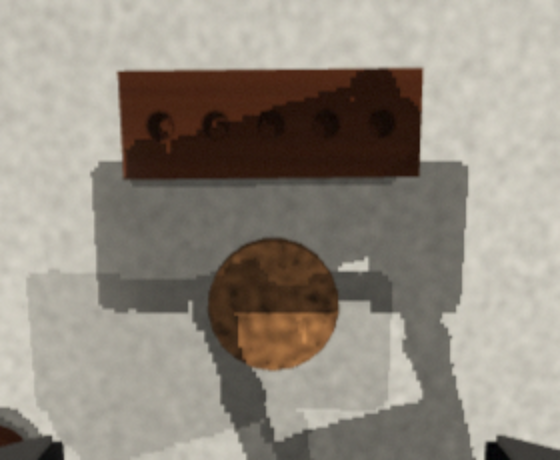

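The riser sits centred on the stand's long face, with a measured gap of about 29 mm, which is good. On to the bell, with a fresh look on approach.

```bash
python3 -m pendant '{"dp":[[-0.015,0.055,0],[-0.03,0.11,0],[-0.045,0.17,0],[-0.06,0.23,0],[-0.075,0.29,0],[-0.09,0.35,0],[-0.105,0.41,0],[-0.117,0.446,0]],"rotation":[[0,0,0],[0,0,0],[0,0,0],[0,0,0],[0,0,0],[0,0,0],[0,0,0],[0,0,0]]}' 
python3 -m pendant '{"dp":[[0,0,0],[0,0,0],[0,0,0]],"rotation":[[0,0,0],[0,0,0],[0,0,0]]}' 
python3 - <<'E'
from meas import *
print(get_obs()['dq'].round(3)); c=cap("wrist","w7.png")
u=proj(c,[[424,-202,47]])[0]; print(u)
x,y=int(u[0]),int(u[1]); p=cv2.cvtColor(c["pixels"],cv2.COLOR_RGB2GRAY)[y-14:y+15,x-14:x+15].astype(float); k=np.argwhere(p<p.min()+12); px=k.mean(0)[::-1]+[x-14,y-14]; print("button",px,len(k),cast(c,px,48).round(1))
g=cv2.GaussianBlur(cv2.cvtColor(c["pixels"],cv2.COLOR_RGB2HSV),(3,3),0)
hh=cv2.HoughCircles(cv2.cvtColor(c["pixels"],cv2.COLOR_RGB2GRAY)[:272],cv2.HOUGH_GRADIENT,1.5,40,param1=80,param2=20,minRadius=26,maxRadius=36)
for q in (hh[0] if hh is not None else []): print(q, cast(c,q[:2],15).round(1))
cv2.imwrite("pics/z3.png",cv2.resize(c["pixels"][y-60:y+60,x-80:x+80,::-1],None,fx=4,fy=4))
go(424,-202,50,0)
E
```

```text
time: 11.45
tool_pos: [438.8, -203.7, 241.6]
tcp_rot: [-3.14, 0.003, -0.002]
contact_force: [-0.3, -0.7, -0.1]
grip_width: 91.7
finger_force: 0.0
time: 11.82
tool_pos: [440.5, -200.3, 242.8]
tcp_rot: [-3.141, 0.001, 0.001]
contact_force: [-0.5, -0.0, -0.6]
grip_width: 91.5
finger_force: 0.0
[ 0.002 -0.003 -0.004 -0.004  0.001 -0.002]
[318.58297921 236.52774183]
button [320.5  235.25] 4 [[ 425.5 -203.8]]
[320.25 231.75  28.55] [[ 421.5 -203.9]]
[516.75 176.25  28.25] [[ 478. -398.]]
[375.75  27.75  31.85] [[ 610.5 -253.3]]
[131.25 107.25  33.5 ] [[542.1 -24.2]]
[60.75 69.75 33.5 ] [[574.9  37.3]]
[555.75   3.75  31.85] [[ 630.  -413.1]]
[135.75  48.75  28.55] [[592.8 -34.3]]
[ 86.25 101.25  35.15] [[547.4  17.7]]
[336.75  18.75  31.85] [[ 617.7 -217.9]]
at [ 440.6 -200.3  242.9] dp [-0.0165  0.0017  0.193 ] rot [-0.     0.     0.002]
```

View pics/z3.png

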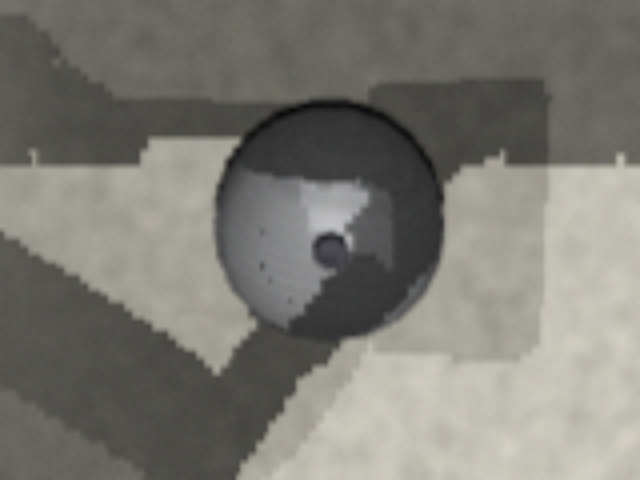

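The bell outline is at (320.5,231) with the button at (320.5,238.5).

```bash
python3 - <<'E'
from meas import *
c=L("w7")
print("base edge-30",cast(c,(320.5,200.5),6)-[30,0],"button",cast(c,(320.5,238.5),48),"sides z18",cast(c,[(291.75,231),(349.25,231)],18).round(1))
E
```

```text
base edge-30 [[ 422.42732831 -204.06772839]] button [[ 422.32964248 -203.80610106]] sides z18 [[ 422.9 -174.8]
 [ 423.  -233.3]]
```

```bash
python3 -m pendant '{"dp":[[-0.01,0.002,0.05],[-0.018,0.0036,0.11],[-0.018,0.0036,0.16],[-0.018,0.0036,0.185],[-0.018,0.0036,0.19],[-0.018,0.0036,0.19]],"rotation":[[0,0,0],[0,0,0],[0,0,0],[0,0,0],[0,0,0],[0,0,0]]}' 
python3 -c "
from h import *
go(422.4,-203.9,10.5,0)"
```

```text
time: 12.62
tool_pos: [422.9, -205.0, 53.8]
tcp_rot: [3.141, -0.001, 0.001]
contact_force: [-0.5, 1.0, 0.5]
grip_width: 91.5
finger_force: 0.0
at [ 422.9 -205.    53.8] dp [-0.0006 -0.0011  0.0433] rot [ 0.001 -0.001  0.001]
```

```bash
python3 -m pendant '{"dp":[[-0.0005,-0.001,0.02],[-0.0005,-0.001,0.036],[-0.0005,-0.001,0.043],[-0.0005,-0.001,0.043],[-0.0005,-0.001,0.043]],"rotation":[[0,0,0],[0,0,0],[0,0,0],[0,0,0],[0,0,0]]}' 
python3 -m pendant '{"dp":[[0,0,0],[0,0,0],[0,0,0],[0,0,0],[0,0,0],[0,0,0]],"rotation":[[0,0,0],[0,0,0],[0,0,0],[0,0,0],[0,0,0],[0,0,0]]}' 0.045
python3 -m pendant '{"dp":[[0,0,-0.02],[0,0,-0.06],[0,0,-0.12],[0,0,-0.14],[0,0,-0.14]],"rotation":[[0,0,0],[0,0,0],[0,0,0],[0,0,0],[0,0,0]]}' 
python3 -c "
from h import *
go(558.0,244.4,70,0)"
```

```text
time: 13.25
tool_pos: [422.4, -204.5, 11.0]
tcp_rot: [3.141, -0.001, -0.0]
contact_force: [0.1, -0.1, 0.0]
grip_width: 91.7
finger_force: 0.0
time: 14.0
tool_pos: [421.8, -204.1, 10.2]
tcp_rot: [3.142, 0.0, -0.0]
contact_force: [-0.3, -0.3, 1.2]
grip_width: 56.8
finger_force: 30.0
time: 14.62
tool_pos: [422.4, -204.5, 151.3]
tcp_rot: [3.14, -0.003, -0.0]
contact_force: [-0.4, 0.5, -1.6]
grip_width: 56.9
finger_force: 30.0
at [ 422.4 -204.5  151.3] dp [ 0.1353 -0.4491  0.0808] rot [ 0.002 -0.003 -0.   ]
```

```bash
python3 -m pendant '{"dp":[[0.015,-0.05,0],[0.03,-0.11,0],[0.045,-0.17,0],[0.06,-0.23,0],[0.08,-0.29,0],[0.1,-0.35,0],[0.12,-0.41,0],[0.1355,-0.449,0]],"rotation":[[0,0,0],[0,0,0],[0,0,0],[0,0,0],[0,0,0],[0,0,0],[0,0,0],[0,0,0]]}' 
python3 -m pendant '{"dp":[[0,0,0],[0,0,0.04],[0,0,0.08],[0,0,0.1],[0,0,0.1]],"rotation":[[0,0,0],[0,0,0],[0,0,0],[0,0,0],[0,0,0]]}' 
python3 -c "
from h import *
go(557.8,244.4,31,0)"
```

```text
time: 15.62
tool_pos: [556.6, 247.3, 147.4]
tcp_rot: [3.141, 0.004, 0.002]
contact_force: [0.5, -0.3, -1.0]
grip_width: 57.0
finger_force: 30.0
time: 16.25
tool_pos: [555.2, 243.1, 47.1]
tcp_rot: [3.139, 0.006, -0.001]
contact_force: [-0.7, 0.6, -1.5]
grip_width: 57.0
finger_force: 30.0
at [555.2 243.1  47.1] dp [ 0.0027 -0.0014  0.0161] rot [ 0.002  0.006 -0.001]
```

```bash
python3 -m pendant '{"dp":[[0,0,0],[0,0,0]],"rotation":[[0,0,0],[0,0,0]]}' 
python3 -c "
from h import *
print(get_obs()['dq'].round(3));go(557.8,244.4,31,0)"
```

```text
time: 16.5
tool_pos: [558.1, 244.7, 51.3]
tcp_rot: [-3.141, -0.002, -0.0]
contact_force: [-0.2, -0.6, -1.3]
grip_width: 57.0
finger_force: 30.0
[ 0.003 -0.001  0.002 -0.     0.     0.001]
at [558.1 244.7  51.3] dp [-0.0003  0.0003  0.0203] rot [-0.    -0.002 -0.   ]
```

```bash
python3 -m pendant '{"dp":[[0,0,0.01],[0,0,0.016],[0,0,0.019],[0,0,0.0205],[0,0,0.0205],[0,0,0.0205]],"rotation":[[0,0,0],[0,0,0],[0,0,0],[0,0,0],[0,0,0],[0,0,0]]}' 
python3 -m pendant '{"dp":[[0,0,0],[0,0,0],[0,0,0],[0,0,0]],"rotation":[[0,0,0],[0,0,0],[0,0,0],[0,0,0]]}' 0.0915
python3 -m pendant '{"dp":[[0,0,-0.02],[0,0,-0.08],[0,0,-0.14],[0,0,-0.2],[0,0,-0.21],[0,0,-0.21],[0,0,-0.21],[0,0,-0.21]],"rotation":[[0,0,0],[0,0,0],[0,0,0],[0,0,0],[0,0,0],[0,0,0],[0,0,0],[0,0,0]]}'
python3 - <<'E'
from meas import *
print(get_obs()['dq'].round(3)); c=cap("wrist","w8.png")
cv2.imwrite("pics/z4.png",cv2.resize(c["pixels"][60:290,180:460,::-1],None,fx=2,fy=2))
print(proj(c,[[558,244.4,69],[558,244.4,20],[558+30,244.4,26]]))
go(469.5,398,242,-0.747)
E
```

```text
time: 17.25
tool_pos: [557.1, 244.8, 30.2]
tcp_rot: [3.141, 0.0, -0.0]
contact_force: [-3.2, -1.4, 5.9]
grip_width: 57.0
finger_force: 30.0
time: 17.75
tool_pos: [557.5, 244.9, 29.6]
tcp_rot: [3.142, -0.0, -0.0]
contact_force: [-0.2, -0.1, -0.6]
grip_width: 89.9
finger_force: 0.0
time: 18.75
tool_pos: [556.8, 244.7, 237.7]
tcp_rot: [3.14, 0.003, -0.0]
contact_force: [-0.4, -0.6, -0.6]
grip_width: 91.6
finger_force: 0.0
[-0.    -0.005 -0.01   0.     0.003  0.   ]
[[316.75799816 223.22533999]
 [316.68698579 213.41856294]
 [316.68762838 183.38086842]]
at [557.  244.7 238.1] dp [-0.0875 -0.1533 -0.0038] rot [0.002 0.002 0.747]
```

View pics/z4.png

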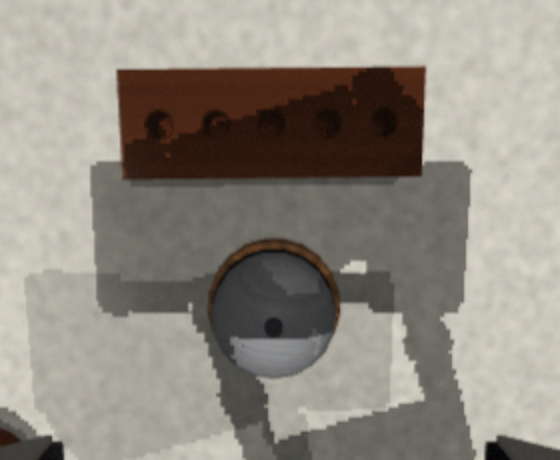

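The bell stands centred on the riser: the button is at (317,223.5) and the prediction was (316.8,223.2). On to the succulent.

```bash
python3 -m pendant '{"dp":[[-0.02,-0.05,0],[-0.04,-0.1,0],[-0.06,-0.145,0],[-0.067,-0.152,0],[-0.067,-0.152,0],[-0.067,-0.152,0],[-0.067,-0.152,0]],"rotation":[[0,0,0],[0,0,0],[0,0,0],[0,0,0],[0,0,0],[0,0,0],[0,0,0]]}' 
python3 - <<'E'
from meas import *
print(get_obs()['dq'].round(3)); c=cap("wrist","w9.png")
s=blob(mask(c,[0,110,50],[85,255,255]),proj(c,[[470,397,48]])[0]); P=cast(c,s,48); print("succ",proj(c,[[470,397,48]])[0],rfit(P),cv2.minEnclosingCircle(P.astype(np.float32)))
x,y,w,h=cv2.boundingRect(s.astype(np.int32)); print(x,y,w,h,cast(c,[(x+w/2-.5,y+h/2-.5)],48))
go(469.5,397.4,120,-0.747)
E
```

```text
time: 19.68
tool_pos: [491.3, 395.7, 239.7]
tcp_rot: [3.141, -0.0, -0.002]
contact_force: [0.4, 0.6, 0.4]
grip_width: 91.3
finger_force: 0.0
[ 0.003 -0.001 -0.003  0.002 -0.001  0.003]
succ [315.29343048 242.64661274] (array([469.7, 398.1]), np.float64(27.4), 175) ((470.61834716796875, 397.8309631347656), 28.97172737121582)
285 212 59 60 [[471.10838698 398.20686031]]
at [491.2 395.8 239.7] dp [-0.0217 -0.0015  0.1197] rot [ 0.    -0.     0.745]
```

```bash
python3 -m pendant '{"dp":[[-0.01,-0.001,0.03],[-0.0212,-0.0022,0.06],[-0.0212,-0.0022,0.1],[-0.0212,-0.0022,0.13],[-0.0212,-0.0022,0.14],[-0.0212,-0.0022,0.14],[-0.0212,-0.0022,0.14],[-0.0212,-0.0022,0.14]],"rotation":[[0,0,0.16],[0,0,0.32],[0,0,0.48],[0,0,0.62],[0,0,0.747],[0,0,0.747],[0,0,0.747],[0,0,0.747]]}' 
python3 -c "
from h import *
print(get_obs()['dq'].round(3));go(470,398,22,-0.747)"
```

```text
time: 20.72
tool_pos: [469.8, 399.2, 100.6]
tcp_rot: [-3.14, -0.0, -0.746]
contact_force: [-0.6, 0.8, 0.6]
grip_width: 91.7
finger_force: 0.0
[ 0.002  0.001  0.003  0.001 -0.002  0.009]
at [469.8 399.2 100.6] dp [0.001  0.0009 0.0786] rot [-0.002 -0.     0.001]
```

```bash
python3 -m pendant '{"dp":[[0.001,0.001,0.025],[0.001,0.001,0.055],[0.001,0.001,0.075],[0.001,0.001,0.0785],[0.001,0.001,0.0785],[0.001,0.001,0.0785]],"rotation":[[0,0,0],[0,0,0],[0,0,0],[0,0,0],[0,0,0],[0,0,0]]}' 
python3 -m pendant '{"dp":[[0,0,0],[0,0,0],[0,0,0],[0,0,0],[0,0,0],[0,0,0]],"rotation":[[0,0,0],[0,0,0],[0,0,0],[0,0,0],[0,0,0],[0,0,0]]}' 0.045
python3 -m pendant '{"dp":[[0,0,-0.02],[0,0,-0.06],[0,0,-0.12],[0,0,-0.12],[0,0,-0.12]],"rotation":[[0,0,0],[0,0,0],[0,0,0],[0,0,0],[0,0,0]]}' 
python3 -c "
from h import *
go(478.4,52.1,142,-0.747)"
```

```text
time: 21.48
tool_pos: [470.0, 398.1, 22.4]
tcp_rot: [-3.14, -0.001, -0.747]
contact_force: [-0.5, -0.4, 0.5]
grip_width: 91.6
finger_force: 0.0
time: 22.22
tool_pos: [469.2, 397.6, 21.2]
tcp_rot: [3.141, -0.0, -0.747]
contact_force: [0.1, -1.1, 1.5]
grip_width: 55.4
finger_force: 30.0
time: 22.85
tool_pos: [468.7, 397.3, 140.4]
tcp_rot: [3.14, 0.0, -0.747]
contact_force: [-1.1, 0.7, -2.4]
grip_width: 55.4
finger_force: 30.0
at [468.7 397.3 140.4] dp [ 0.2417  0.2467 -0.0014] rot [ 0.001  0.    -0.   ]
```

```bash
python3 -m pendant '{"dp":[[0.035,0.036,0],[0.075,0.077,0],[0.115,0.118,0],[0.155,0.159,0],[0.195,0.2,0],[0.235,0.24,0],[0.2415,0.2465,0],[0.2415,0.2465,0]],"rotation":[[0,0,0],[0,0,0],[0,0,0],[0,0,0],[0,0,0],[0,0,0],[0,0,0],[0,0,0]]}' 
python3 -m pendant '{"dp":[[0,0,0.04],[0,0,0.075],[0,0,0.075],[0,0,0.075],[0,0,0.075]],"rotation":[[0,0,0],[0,0,0],[0,0,0],[0,0,0],[0,0,0]]}' 
python3 - <<'E'
from meas import *
print(get_obs()['dq'].round(3)); c=cap("wrist","w10.png"); go(478.4,52.1,22,-0.747)
blue=([95,90,30],[125,255,255]); m=mask(c,*blue); u=proj(c,[[549,-13,85]])[0]; print(u)
b=blob(m,u); print("mug",rfit(cast(c,b,85)))
E
```

```text
time: 23.85
tool_pos: [478.2, 52.6, 140.0]
tcp_rot: [3.14, 0.002, -0.749]
contact_force: [0.6, -0.2, -2.4]
grip_width: 55.6
finger_force: 30.0
time: 24.48
tool_pos: [479.9, 53.2, 67.5]
tcp_rot: [-3.14, -0.002, -0.746]
contact_force: [0.5, -0.3, -1.3]
grip_width: 55.0
finger_force: 30.0
[-0.007  0.     0.006 -0.001 -0.003 -0.001]
at [479.8  53.   67.4] dp [-0.0005  0.0017  0.0454] rot [-0.002 -0.002  0.   ]
[322.79620181  56.00258644]
mug (array([547.5, -11.9]), np.float64(36.2), 266)
```

View pics/w10.png

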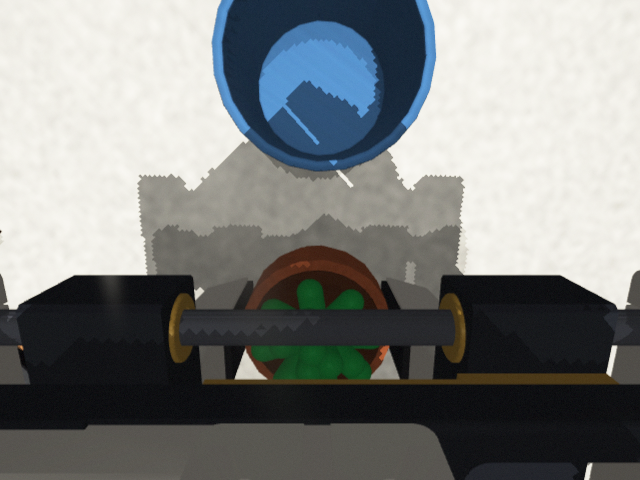

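The pot hangs level at (318,305) with the mug ahead of it at about (324,56). It needs 1.7 mm sideways, then I'll lower it.

```bash
python3 -m pendant '{"dp":[[0,0.001,0.02],[-0.0005,0.0017,0.037],[-0.0005,0.0017,0.043],[-0.0005,0.0017,0.0455],[-0.0005,0.0017,0.0455],[-0.0005,0.0017,0.0455]],"rotation":[[0,0,0],[0,0,0],[0,0,0],[0,0,0],[0,0,0],[0,0,0]]}' 
python3 -m pendant '{"dp":[[0,0,0],[0,0,0],[0,0,0],[0,0,0]],"rotation":[[0,0,0],[0,0,0],[0,0,0],[0,0,0]]}' 0.0915
python3 -m pendant '{"dp":[[0,0,-0.02],[0,0,-0.08],[0,0,-0.14],[0,0,-0.2],[0,0,-0.24],[0,0,-0.24],[0,0,-0.24],[0,0,-0.24]],"rotation":[[0,0,0],[0,0,0],[0,0,0],[0,0,0],[0,0,0],[0,0,0],[0,0,0],[0,0,0]]}'
python3 - <<'E'
from meas import *
print(get_obs()['dq'].round(3)); c=cap("wrist","w11.png")
blue=([95,90,30],[125,255,255]); m=mask(c,*blue); b=blob(m,proj(c,[[549,-13,85]])[0]); mc,r,_=rfit(cast(c,b,85)); print("mug",mc,r)
s=blob(mask(c,[0,110,50],[85,255,255]),proj(c,[[478,52,48]])[0]); print("succ",rfit(cast(c,s,48)))
ys,xs=np.nonzero(m); P=cast(c,np.c_[xs,ys],60)-mc; d=np.hypot(*P.T); k=(d>48)&(d<80); print("handle",np.degrees(np.arctan2(P[k,1],P[k,0])).mean())
go(490,-374,260,0)
E
```

```text
time: 25.28
tool_pos: [477.8, 51.8, 21.2]
tcp_rot: [-3.141, -0.001, -0.747]
contact_force: [0.3, -0.0, -2.5]
grip_width: 55.7
finger_force: 30.0
time: 25.78
tool_pos: [477.5, 51.8, 20.7]
tcp_rot: [3.142, -0.0, -0.747]
contact_force: [-0.2, -0.0, -0.5]
grip_width: 89.2
finger_force: 0.0
time: 26.78
tool_pos: [476.7, 51.8, 259.2]
tcp_rot: [3.14, 0.002, -0.747]
contact_force: [0.5, 0.9, 0.0]
grip_width: 91.3
finger_force: 0.0
[-0.     0.003 -0.007  0.001  0.001  0.001]
mug [549.6 -13.9] 37.9
succ (array([478.2,  51.9]), np.float64(27.5), 161)
handle -42.75952006822717
at [476.8  51.8 259.3] dp [ 0.2991  0.3034 -0.0008] rot [ 0.001  0.003 -0.747]
```

View pics/w11.png

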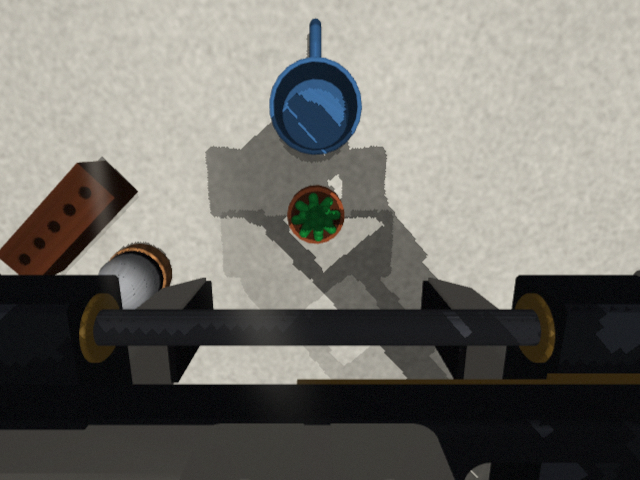

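The pot stands opposite the handle with a gap of about 31 mm (handle at -42.8°, pot line at -42.7°). On to the jar.

```bash
python3 -m pendant '{"dp":[[0.035,0.037,0],[0.075,0.08,0],[0.115,0.123,0],[0.155,0.166,0],[0.195,0.209,0],[0.235,0.25,0],[0.275,0.29,0],[0.293,0.312,0]],"rotation":[[0,0,0],[0,0,0],[0,0,0],[0,0,0],[0,0,0],[0,0,0],[0,0,0],[0,0,0]]}' 
python3 -m pendant '{"dp":[[0,0,0],[0,0,0],[0,0,0]],"rotation":[[0,0,0],[0,0,0],[0,0,0]]}' 
python3 - <<'E'
from meas import *
print(get_obs()['dq'].round(3)); c=cap("wrist","w12.png"); u=proj(c,[[480,-376,62]])[0]
print(u,"jar",rfit(cast(c,blob(mask(c,[3,200,120],[14,255,255]),u),62))); go(479.7,-376.2,80,-0.747)
E
```

```text
time: 27.82
tool_pos: [479.5, -378.9, 258.8]
tcp_rot: [3.141, 0.002, -0.749]
contact_force: [0.7, 0.2, 0.6]
grip_width: 91.7
finger_force: 0.0
time: 28.2
tool_pos: [480.6, -375.0, 260.8]
tcp_rot: [-3.141, 0.0, -0.746]
contact_force: [0.4, 0.4, 0.0]
grip_width: 91.7
finger_force: 0.0
[ 0.002 -0.003 -0.005  0.001  0.001 -0.002]
[318.38688444 218.38680965] jar (array([ 471.9, -361.7]), np.float64(9.4), 29)
at [ 480.6 -375.1  260.9] dp [1.000e-04 1.500e-03 1.809e-01] rot [-0.    -0.     0.001]
```

```bash
python3 - <<'E'
from meas import *
c=L("w12"); u=proj(c,[[480,-376,62]])[0]
b=blob(mask(c,[3,200,70],[16,255,255]),u); print("jar",rfit(cast(c,b,62)),cv2.boundingRect(b.astype(np.int32)))
i=c["pixels"][150:280,240:400,::-1]; cv2.imwrite("pics/z5.png",cv2.resize(i,None,fx=3,fy=3))
E
```

```text
jar (array([ 481. , -378.3]), np.float64(23.5), 148) (295, 190, 49, 52)
```

View pics/z5.png

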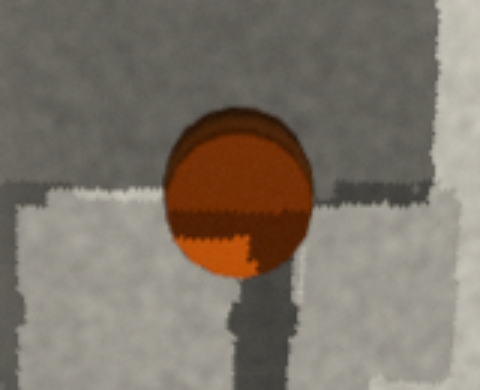

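The lid top centre is at about (319.7,218.2), so the jar is at (479.3,-376.8).

```bash
python3 -m pendant '{"dp":[[0,0.002,0.05],[0,0.002,0.1],[0,0.002,0.15],[0,0.002,0.18],[0,0.002,0.18],[0,0.002,0.18],[0,0.002,0.18]],"rotation":[[0,0,0],[0,0,0],[0,0,0],[0,0,0],[0,0,0],[0,0,0],[0,0,0]]}' 
python3 -c "
from h import *
print(get_obs()['dq'].round(3));go(479.3,-376.8,15,-0.747)"
```

```text
time: 29.12
tool_pos: [479.9, -378.3, 82.8]
tcp_rot: [3.141, -0.004, -0.747]
contact_force: [0.1, 0.1, 0.3]
grip_width: 91.6
finger_force: 0.0
[-0.003  0.003  0.005 -0.    -0.003  0.   ]
at [ 479.9 -378.3   82.8] dp [-0.0017 -0.0007  0.0678] rot [ 0.    -0.004  0.   ]
```

```bash
python3 -m pendant '{"dp":[[-0.001,-0.0007,0.03],[-0.001,-0.0007,0.055],[-0.001,-0.0007,0.067],[-0.001,-0.0007,0.067],[-0.001,-0.0007,0.067]],"rotation":[[0,0,0],[0,0,0],[0,0,0],[0,0,0],[0,0,0]]}' 
python3 -m pendant '{"dp":[[0,0,0],[0,0,0],[0,0,0],[0,0,0],[0,0,0],[0,0,0]],"rotation":[[0,0,0],[0,0,0],[0,0,0],[0,0,0],[0,0,0],[0,0,0]]}' 0.04
python3 -m pendant '{"dp":[[0,0,-0.02],[0,0,-0.06],[0,0,-0.12],[0,0,-0.14],[0,0,-0.14],[0,0,-0.14]],"rotation":[[0,0,0],[0,0,0],[0,0,0],[0,0,0],[0,0,0],[0,0,0]]}' 
python3 -c "
from h import *
print(get_obs()['dq'].round(3));go(624,-224,155,-0.747)"
```

```text
time: 29.75
tool_pos: [479.4, -377.1, 15.0]
tcp_rot: [3.141, -0.002, -0.747]
contact_force: [0.1, -0.7, -0.4]
grip_width: 91.4
finger_force: 0.0
time: 30.5
tool_pos: [478.7, -376.5, 13.8]
tcp_rot: [3.142, -0.0, -0.747]
contact_force: [0.6, -0.4, 0.2]
grip_width: 51.1
finger_force: 30.0
time: 31.25
tool_pos: [478.0, -375.8, 152.0]
tcp_rot: [-3.142, 0.003, -0.747]
contact_force: [-0.1, -0.3, -1.3]
grip_width: 51.1
finger_force: 30.0
[-0.001  0.013  0.003  0.001  0.003 -0.001]
at [ 478.  -375.8  152. ] dp [ 0.0039 -0.2106 -0.003 ] rot [-0.     0.003 -0.   ]
```

```bash
python3 -m pendant '{"dp":[[0.001,-0.04,0],[0.002,-0.09,0],[0.003,-0.14,0],[0.004,-0.19,0],[0.004,-0.2105,0],[0.004,-0.2105,0.02],[0.004,-0.2105,0.04],[0.004,-0.2105,0.04]],"rotation":[[0,0,0],[0,0,0],[0,0,0],[0,0,0],[0,0,0],[0,0,0],[0,0,0],[0,0,0]]}' 
python3 -m pendant '{"dp":[[0,0,0],[0,0,0],[0,0,0]],"rotation":[[0,0,0],[0,0,0],[0,0,0]]}' 
python3 -c "
from h import *
print(get_obs()['dq'].round(3));go(624,-224,84.6,-0.747)"
```

```text
time: 32.25
tool_pos: [622.7, -224.6, 110.6]
tcp_rot: [3.139, 0.006, -0.748]
contact_force: [0.1, -0.8, -1.0]
grip_width: 51.2
finger_force: 30.0
time: 32.62
tool_pos: [624.9, -225.1, 114.5]
tcp_rot: [-3.141, -0.001, -0.747]
contact_force: [0.4, 0.2, -1.4]
grip_width: 51.1
finger_force: 30.0
[ 0.002  0.003  0.003  0.001 -0.002 -0.001]
at [ 624.9 -225.1  114.5] dp [-0.0014 -0.0001  0.0299] rot [-0.    -0.001 -0.   ]
```

```bash
python3 -m pendant '{"dp":[[-0.001,0,0.012],[-0.001,0,0.022],[-0.001,0,0.027],[-0.001,0,0.0295],[-0.001,0,0.03],[-0.001,0,0.03]],"rotation":[[0,0,0],[0,0,0],[0,0,0],[0,0,0],[0,0,0],[0,0,0]]}' 
python3 -c "
from h import *
go(624,-224,84.3,-0.747)"
```

```text
time: 33.38
tool_pos: [624.2, -224.2, 83.9]
tcp_rot: [-3.141, -0.001, -0.747]
contact_force: [-0.4, -0.0, -1.4]
grip_width: 50.8
finger_force: 30.0
at [ 624.2 -224.2   83.9] dp [-0.0002 -0.     -0.0004] rot [-0.    -0.001 -0.   ]
```

```bash
python3 -m pendant '{"dp":[[0,0,0.0007],[0,0,0.0007]],"rotation":[[0,0,0],[0,0,0]]}'
python3 -m pendant '{"dp":[[0,0,0],[0,0,0],[0,0,0],[0,0,0]],"rotation":[[0,0,0],[0,0,0],[0,0,0],[0,0,0]]}' 0.0915
python3 -m pendant '{"dp":[[0,0,-0.02],[0,0,-0.06],[0,0,-0.12],[0,0,-0.18],[-0.03,0,-0.2],[-0.08,0,-0.2],[-0.08,0,-0.2],[-0.08,0,-0.2]],"rotation":[[0,0,0],[0,0,0],[0,0,0],[0,0,0],[0,0,0],[0,0,0],[0,0,0],[0,0,0]]}'
python3 -m pendant '{"dp":[[0,0,0],[0,0,0]],"rotation":[[0,0,0],[0,0,0]]}'
python3 - <<'E'
from meas import *
print(get_obs()['dq'].round(3)); c=cap("wrist","w13.png"); cap("scene","s13.png")
print("lid",rfit(cast(c,blob(mask(c,[105,200,60],[125,255,255]),proj(c,[[624,-224,70]])[0]),70)))
b=blob(mask(c,[3,200,70],[16,255,255]),proj(c,[[624,-224,132]])[0]); print("jar",rfit(cast(c,b,132)))
s=cv2.imread("pics/s13.png")[120:380,100:480]
cv2.imwrite("pics/z6.png",np.hstack([cv2.imread("pics/w13.png")[:280,150:500],np.pad(s,((0,20),(0,0),(0,0)))]))
E
```

```text
time: 33.62
tool_pos: [624.2, -224.2, 83.7]
tcp_rot: [-3.141, -0.001, -0.747]
contact_force: [-1.4, 0.4, 3.9]
grip_width: 50.8
finger_force: 30.0
time: 34.12
tool_pos: [624.0, -224.1, 82.9]
tcp_rot: [3.142, 0.0, -0.747]
contact_force: [0.3, -1.1, -0.2]
grip_width: 86.5
finger_force: 0.0
time: 35.12
tool_pos: [565.8, -170.0, 283.5]
tcp_rot: [-3.141, -0.002, -0.747]
contact_force: [0.2, 0.3, -0.5]
grip_width: 91.3
finger_force: 0.0
time: 35.38
tool_pos: [565.8, -170.4, 282.6]
tcp_rot: [3.141, 0.0, -0.748]
contact_force: [0.9, 1.2, 0.6]
grip_width: 91.6
finger_force: 0.0
[ 0.001 -0.004  0.006  0.001  0.002  0.001]
lid (array([ 624. , -224.3]), np.float64(42.0), 280)
jar (array([ 624.5, -224. ]), np.float64(22.4), 171)
```

View pics/z6.png

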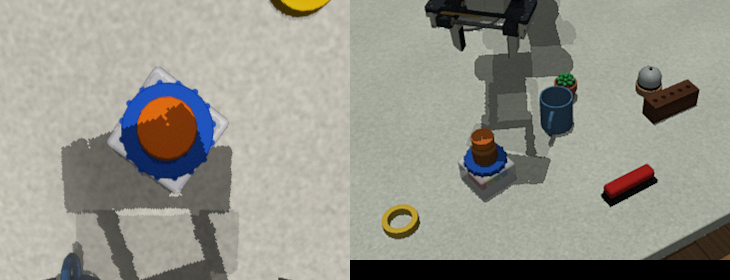

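The jar stands upright on the lid within 0.6 mm of its centre. The scene view shows the bell on the riser, the pot behind the mug, and everything upright. I'm handing the job in.

```bash
python3 -c "
from plant import workorder
print(workorder.close_job())"
```

```text
the job is handed in; nothing more can be done
None
```

The ledge is set out as asked and handed in at about 35 s: the riser is about 29 mm from the pencil stand with the bell on its middle, the succulent is about 31 mm from the mug opposite its handle, and the jar is centred on the lid.

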